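# Tip the heat sinks and reject the one without a boss

### The job

Two finned aluminium heat sinks stand on the repair bench, and one of them lacks the round locating boss under its base. Tip both over towards the robot, so that each lies on its broad side with its underside facing the inspection camera's side of the bench; then put the one without the boss in the grey reject tray and leave the good one lying about where it fell.

Things in the scene. Friction and masses are not known exactly. Their poses are not given: they have to be found in the camera images.
- sink_a_mid (a point): The good heat sink: aluminium heat sink, loose, upright on the bench, fins up: 40 mm thick (x), 50 wide (y), 72 tall (z), 0.18 kg. Four feet, 7 mm square, 12 high, at the base's corners; between them a round boss, 20 mm wide, 10 high. Point: its centre, 36 mm up; z to the fin tips, x roughly away from the robot. Pushed near its top along x it topples; lying, its centre is 20 mm up.
- sink_b_mid (a point): The faulty heat sink: aluminium heat sink, loose, upright on the bench, fins up: 40 mm thick (x), 50 wide (y), 72 tall (z), 0.18 kg. Four feet, 7 mm square, 12 high, at the base's corners; nothing between them: boss missing. Point: its centre, 36 mm up; z to the fin tips, x roughly away from the robot. Pushed near its top along x it topples; lying, its centre is 20 mm up.
- tray: Grey open reject tray fixed to the bench, 140 (x) x 160 (y) x 30 mm high, walls and floor 5 mm thick. Origin at the centre of its underside, on the bench; z up.
- lens (a point): Lens of the small black inspection camera on a low stand (80 mm high), fixed beyond the heat sinks and looking at the robot. This point is the front of the lens, 55 mm above the bench.
There are look-alikes about, which are no part of the job. Of the things that look like the tray, take the one that is farthest from the robot's base at the start.

How it is judged:
By the outcome, as a careful person would: the job done as asked, in the order asked, and still so for the second after the job is handed in, with the robot touching nothing.
It also fails if it takes over 58 s, if anything falls off the work surface, if the arm or the gripper's body presses on something with over 40 N, if the wrist force passes 120 N, or if a joint passes its speed limit or range.

### The arm

A 6-joint arm with a two-finger parallel gripper is mounted at the origin on the work surface. World frame = base frame: x ahead of the robot, y to its left, z up, the work surface at z = 0. Lengths are in m, angles in degrees, forces in N, time in s.
With the tool pointing down it reaches from about 0.375 to 0.75 m from the base axis. Payload 9 kg.
Tool frame: the origin (TCP) lies where the fingers leave the gripper's body, on its centre line; the fingertips stand 73 mm ahead of it and the grasp point (between the pads) lies 54 mm ahead of it (robot.tip_reach is the distance from the TCP to the fingertips, in m); z points along the fingers, y is the direction in which the jaws open and shut (so a half turn about z gives the same grasp; the last joint's range is limited). The gripper opens to 85 mm and grips with 20 to 120 N. Pads are 22 mm wide; open, the fingers measure 114 mm over their backs; the gripper's body (76 mm by 85 mm) begins 54 mm behind the grasp point. The pads swing forward as they close: fully open they stand 13 mm farther back than shut.
Start: joints at [56.167, 5.964, 5.575, 89.605, 0, 77.527], TCP at [0.219, 0.559, 0.304] pointing down, gripper open.
Joint ranges: [-171.21, 171.21], [-48.23, 106.86], [-62.78, 66.21], [-105.2, 120.99], [-86.42, 89.51], [-180, 180]. Speed limits (degrees/s): [127.2, 127.2, 147.25, 180, 180, 180].

### API

Orientations are given as [roll, pitch, yaw] about the fixed x, y, z axes, in that order (R = Rz(yaw) Ry(pitch) Rx(roll)).
In Python, from plant import robot gives the robot as it stands. Calls block until the motion is done:
- robot.move_pose(position, orientation): joint-space move of the TCP to a pose.
- robot.line_to(position, vel=0.15, rotation=None, guard=None): straight line of the TCP; rotation=None keeps the orientation; vel is the mean speed in m/s. With guard (N) it stops when the force on the tool has changed by that much, and returns True; else False.
- robot.goto_joints(angles): joint-space move.
- robot.set_gripper(opening): finger opening in m; the grip force is fixed at half the most; returns when the fingers have stopped.
- robot.pause(seconds).
- robot.ik(position, orientation): joint angles nearest the present ones, or None.
- robot.observe(): the state.
- robot.grab_frame(name): name is "scene" or "top"; returns the picture (480x640x3 uint8, blue, green, red); there is no depth.
- robot.get_calibration(name): a dict with "vertical_fov" (degrees; the focal length in pixels is half the picture's height over the tangent of half this angle, whatever the lens; pixels are square), "cx", "cy" (the principal point, pixels), "k1" (the pictures are not rectified: a ray, as slopes to the right and down, at radius r is drawn at 1 + k1 r^2 times it, then the intrinsics apply), "rvec" (rotation vector, rad) and "tvec" (3), from world to camera coordinates, as OpenCV has them. Camera axes: x right, y down, z forward; pixel columns grow to the right and rows downward; lengths in m; the calibration is good to about 2 mm. A picture is of the moment at which its call begins. get_calibration takes no time and is no camera call.
A pose or a line that the arm cannot do raises robot.IKError and nothing moves.
- robot.job_done(): hands the job in, once; it reports no verdict.
The state is a dict: "time": time; "q": joint angles; "qvel": joint speeds; "joint_torque": joint torques, N m; "tool_pos": TCP position; "tcp_rot": TCP orientation; "ft_force": force on the tool from outside, world axes, zero at the start; "torque": the same for the moment, N m; "gripper_width": finger opening in m.
Only numpy, scipy, OpenCV 4.12 (cv2) and the standard library are available. Lean on these libraries where they do the work, as an engineer would, in place of code of your own. Each camera call takes 0.05 s, during which the arm holds its last target.

## Working session

There is one attempt and no reset: what is moved stays moved. The work goes in short steps, each a Python script; the robot and the scene stay as the last script left them, time stands still between calls to the robot, and variables do not carry over. Pictures are saved under pics/ and viewed, and the job is handed in when it is done.

```bash
ls; mkdir -p pics; python3 - <<'E'
from plant import robot
import cv2
for n in("scene","top"):
    cv2.imwrite(f"pics/{n}0.png",robot.grab_frame(n)); print(n,robot.get_calibration(n))
print(robot.observe(), robot.tip_reach)
E
```

```text
pics
scene {'vertical_fov': 51.37312258787671, 'cx': 316.809932058716, 'cy': 234.61869663829316, 'k1': -0.11790822207396587, 'rvec': array([ 2.10836898,  1.01826141, -0.44806042]), 'tvec': array([-0.31789519, -0.21399131,  1.19409043])}
top {'vertical_fov': 53.69547729636342, 'cx': 323.8008614810909, 'cy': 240.517293751332, 'k1': -0.09204709973292986, 'rvec': array([ 2.15740159, -2.16856932,  0.14678864]), 'tvec': array([0.00862478, 0.55000584, 0.7766877 ])}
{'time': 0.1, 'q': array([5.61679590e+01, 5.99506828e+00, 5.53195015e+00, 8.96040349e+01,
       1.16159817e-03, 7.75271417e+01]), 'qvel': array([-0.08137872, -0.15155025,  0.09247157,  0.12072298, -0.01075864,
       -0.01932358]), 'joint_torque': array([ 6.69065994e-03, -5.58207035e+01,  5.04722679e+01,  1.29583917e-02,
       -2.63449683e-04,  8.03029451e-06]), 'tool_pos': array([0.21839292, 0.55862078, 0.30320553]), 'tcp_rot': array([-1.79934683e+02, -1.56376980e-02,  1.58640808e+02]), 'ft_force': array([-0.02505   ,  0.07052554,  0.14185015]), 'torque': array([ 0.00155453,  0.00693813, -0.00849963]), 'gripper_width': 0.08548740506301064} 0.0726
```

View pics/scene0.png

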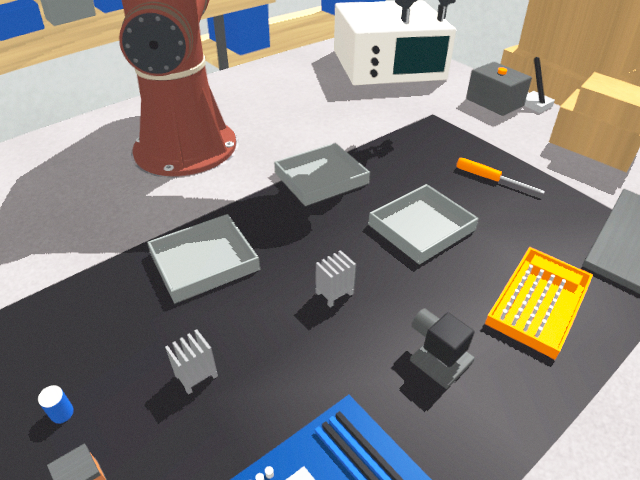

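View pics/top0.png

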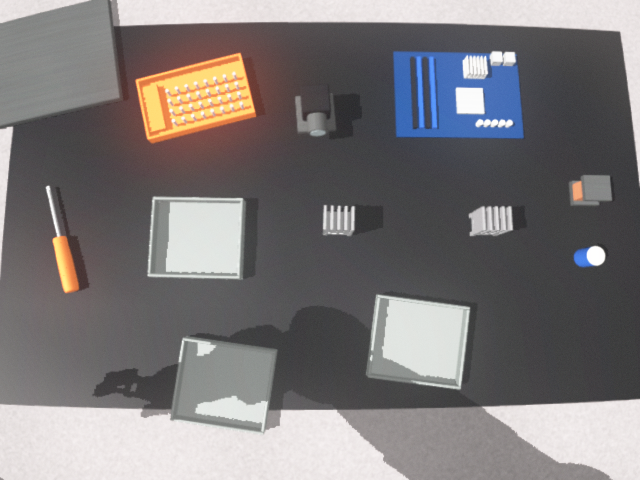

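```bash
cat > h.py <<'E'
import numpy as np, cv2
from plant import robot
def cam(n):
    c=robot.get_calibration(n); f=240/np.tan(np.radians(c["vertical_fov"]/2))
    R=cv2.Rodrigues(np.array(c["rvec"]))[0]; return c,f,R,np.array(c["tvec"])
def ray(n,u,v):
    c,f,R,t=cam(n); d=np.array([(u-c["cx"])/f,(v-c["cy"])/f]); s=d.copy()
    for _ in range(30): s=d/(1+c["k1"]*(s@s))
    return -R.T@t, R.T@np.array([s[0],s[1],1])
def onz(n,u,v,z):
    o,d=ray(n,u,v); return o+d*(z-o[2])/d[2]
def proj(n,P):
    c,f,R,t=cam(n); p=R@np.array(P)+t; s=p[:2]/p[2]; s=s*(1+c["k1"]*(s@s)); return s*f+[c["cx"],c["cy"]]
def crop(n,u,v,w,h,k,name,img=None):
    im=robot.grab_frame(n) if img is None else img
    cv2.imwrite(name,cv2.resize(im[v:v+h,u:u+w],None,fx=k,fy=k,interpolation=cv2.INTER_CUBIC))
    return im
E
python3 - <<'E'
from h import *
s=cv2.imread("pics/scene0.png");t=cv2.imread("pics/top0.png")
a=[cv2.resize(i,(390,290),interpolation=cv2.INTER_CUBIC) for i in (s[315:405,140:260],s[235:325,275:395],t[185:245,450:530],t[185:245,300:380])]
cv2.imwrite("pics/crop0.png",np.vstack([np.hstack(a[:2]),np.hstack(a[2:])]))
print("cams",ray("scene",0,0)[0],ray("top",0,0)[0])
# tray rims (z=.03) top view
for n,cs in dict(T1=[(151,198),(245,198),(243,279),(149,277)],T2=[(182,337),(277,349),(265,432),(172,419)],T3=[(376,295),(470,306),(462,388),(367,377)]).items():
    P=np.array([onz("top",*c,.03) for c in cs]);print(n,P.round(3)[:,:2].tolist(),P.mean(0).round(3),np.hypot(*P.mean(0)[:2]))
print("lens",onz("top",317,133,.055))
E
```

```text
cams [ 1.00352658 -0.39995648  0.63692292] [0.44999304 0.01558112 0.83850348]
T1 [[0.627, 0.308], [0.626, 0.142], [0.485, 0.144], [0.489, 0.306]] [0.557 0.225 0.03 ] 0.6004962634948943
T2 [[0.387, 0.246], [0.367, 0.085], [0.231, 0.105], [0.251, 0.262]] [0.309 0.175 0.03 ] 0.35491616072619964
T3 [[0.457, -0.082], [0.436, -0.244], [0.299, -0.226], [0.32, -0.065]] [ 0.378 -0.154  0.03 ] 0.4082844595998666
lens [0.73404609 0.0166557  0.055     ]
```

View pics/crop0.png

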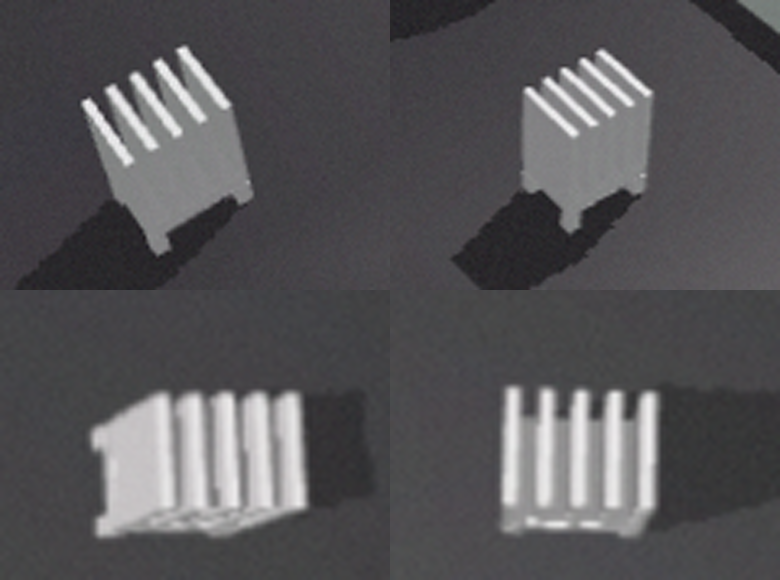

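```bash
python3 - <<'E'
from h import *
def c(x,y,ox,oy): return (ox+x/4.875-.4, oy+(y-290)/4.833-.4)
D=[(152,394),(300,394),(306,508),(165,508)]
C=[(505-390,388),(657-390,392),(657-390,508),(503-390,505)]
for nm,L,ox in(("D",D,450),("C",C,300)):
    P=np.array([onz("top",*c(x,y,ox,185),.072) for x,y in L]);print(nm,P[:,:2].round(4).tolist(),P.mean(0).round(4))
# scene view cross-check: tip corners order in scene crop
for nm,L,ox,oy in(("D",[(183,47),(85,102),(128,163),(228,107)],140,315),("C",[(600-390,50),(528-390,90),(575-390,135),(650-390,95)],275,235)):
    P=np.array([onz("scene",ox+x/3.25-.3,oy+y/3.222-.3,.072) for x,y in L]);print(nm,P[:,:2].round(4).tolist(),P.mean(0).round(4))
E
```

```text
D [[0.602, -0.2561], [0.6021, -0.3084], [0.5621, -0.3082], [0.5622, -0.2586]] [ 0.5821 -0.2828  0.072 ]
C [[0.6044, 0.0069], [0.6029, -0.0444], [0.5629, -0.0439], [0.5642, 0.0078]] [ 0.5836 -0.0184  0.072 ]
D [[0.5622, -0.2613], [0.5628, -0.3089], [0.6015, -0.3087], [0.6021, -0.2617]] [ 0.5821 -0.2851  0.072 ]
C [[0.5637, 0.0035], [0.5637, -0.0432], [0.6016, -0.0447], [0.6036, 0.0017]] [ 0.5831 -0.0207  0.072 ]
```

Candidates for the tray (top view): (197,238), (224,384) and (419,341). The first is farthest at 0.60 m, so I take that one. Candidates for the sinks: (338,220) and (491,220). The small one on the blue board at (475,67) is a look-alike. The crop confirms two five-fin sinks on feet, but the boss can't be seen yet. I'll topple both first and then inspect the undersides.

```bash
python3 - <<'E'
from h import *
for y in(0,180):
    for p in([.64,-.019,.25],[.64,-.284,.25],[.557,.225,.2]): print(y,p,robot.ik(p,[180,0,y]))
E
```

```text
0 [0.64, -0.019, 0.25] [-13.37844189  12.80092519   7.49288234  84.69195715   0.
 166.62155811]
0 [0.64, -0.284, 0.25] [-34.59589748  23.77599583  20.56672547  86.79072964   0.
 145.40410252]
0 [0.557, 0.225, 0.2] [   9.53738814    6.42143169   -4.7362315    78.84233681    0.
 -170.46261186]
180 [0.64, -0.019, 0.25] [-13.37844189  12.80092519   7.49288234  84.69195715   0.
 -13.37844189]
180 [0.64, -0.284, 0.25] [-34.59589748  23.77599583  20.56672547  86.79072964   0.
 -34.59589748]
180 [0.557, 0.225, 0.2] [ 9.53738814  6.42143169 -4.7362315  78.84233681  0.          9.53738814]
```

```bash
python3 - <<'E'
from h import *
robot.set_gripper(0.0)
R=[180,0,180]
robot.move_pose([.645,-.019,.25],R)
robot.line_to([.645,-.019,.137],vel=.15)
print(robot.observe()["tool_pos"],robot.observe()["time"])
robot.line_to([.572,-.019,.137],vel=.06)
print(robot.observe()["ft_force"],robot.observe()["time"])
robot.line_to([.60,-.019,.22],vel=.2)
im=robot.grab_frame("scene");cv2.imwrite("pics/s1.png",im)
print(robot.observe()["time"])
E
```

```text
[ 0.64560485 -0.01906531  0.13823934] 4.3167
[-0.14991202  0.18874806  0.25204078] 5.6833
6.325
```

View pics/s1.png

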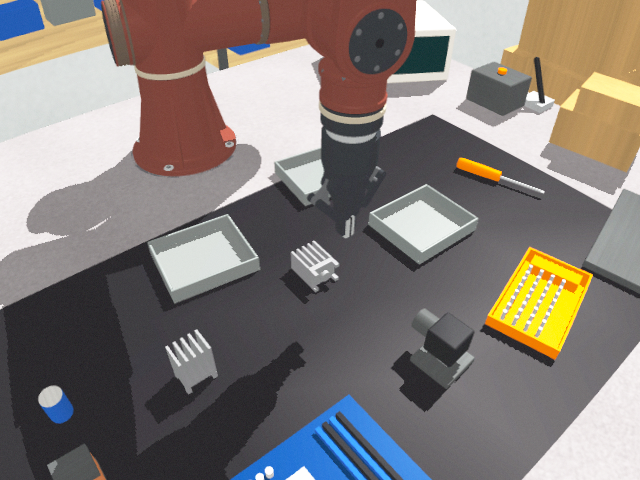

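The first sink has tipped towards the robot and sits at about (315,265). Now the second.

```bash
python3 - <<'E'
from h import *
R=[180,0,180]
robot.move_pose([.645,-.284,.22],R)
robot.line_to([.645,-.284,.137],vel=.15)
robot.line_to([.571,-.284,.137],vel=.06)
robot.line_to([.60,-.284,.22],vel=.2)
robot.move_pose([.50,-.14,.30],R)
s=robot.grab_frame("scene");t=robot.grab_frame("top");cv2.imwrite("pics/s2.png",s);cv2.imwrite("pics/t2.png",t)
print(robot.observe()["time"])
a=[cv2.resize(i,(390,290),interpolation=cv2.INTER_CUBIC) for i in (s[315:405,140:260],s[220:310,255:375],t[190:250,450:530],t[190:250,300:380])]
cv2.imwrite("pics/crop2.png",np.vstack([np.hstack(a[:2]),np.hstack(a[2:])]))
E
```

```text
10.9417
```

View pics/crop2.png

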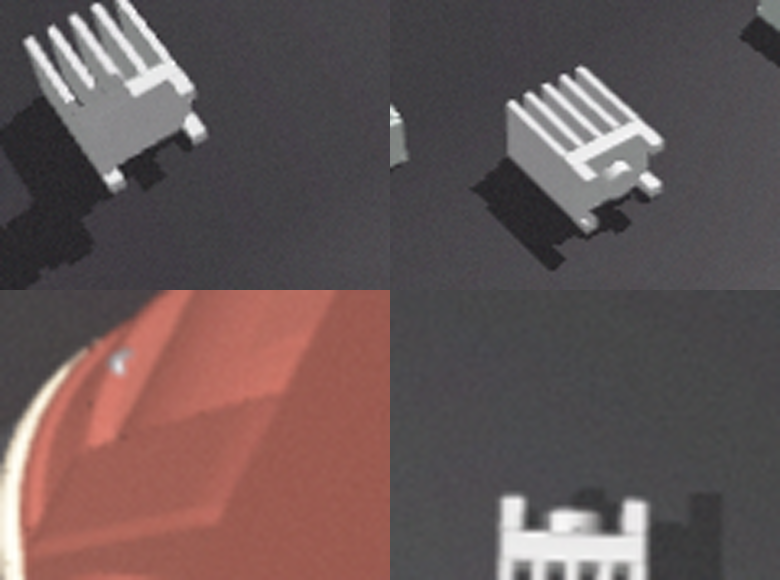

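View pics/t2.png

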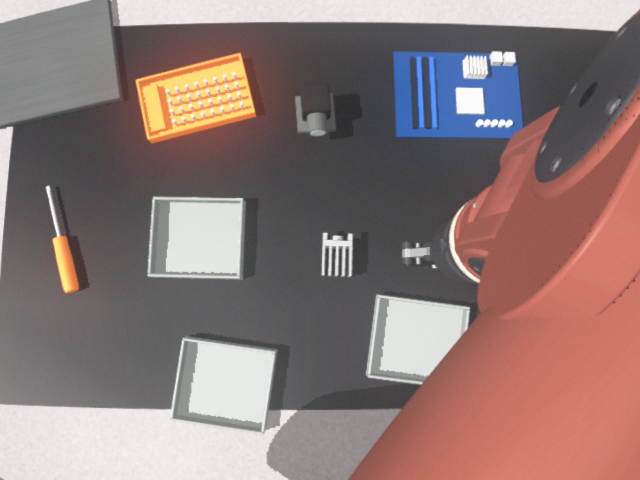

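The sink at scene (315,265) shows its round boss, so it is the good one. The sink at (180,345) has a bare base and is the faulty one. Next I clear the arm and measure the faulty sink from above.

```bash
python3 - <<'E'
from h import *
robot.move_pose([.50,.14,.28],[180,0,180])
robot.set_gripper(.085)
s=robot.grab_frame("scene");t=robot.grab_frame("top");cv2.imwrite("pics/s3.png",s);cv2.imwrite("pics/t3.png",t)
print(robot.observe()["time"])
a=[cv2.resize(s[290:390,130:250],None,fx=5,fy=5,interpolation=cv2.INTER_CUBIC)[:500],]
b=cv2.resize(t[205:295,440:540],None,fx=5,fy=5,interpolation=cv2.INTER_CUBIC)
cv2.imwrite("pics/crop3s.png",a[0]);cv2.imwrite("pics/crop3t.png",b)
m=(cv2.cvtColor(t,cv2.COLOR_BGR2GRAY)>110).astype(np.uint8);m[:205]=0;m[295:]=0;m[:,:440]=0;m[:,540:]=0
c=max(cv2.findContours(m,0,2)[0],key=cv2.contourArea);r=cv2.minAreaRect(c);print(r,cv2.boundingRect(c))
print([onz("top",*p,.04).round(4).tolist() for p in cv2.boxPoints(r)])
E
```

```text
12.9083
((488.0386657714844, 254.77310180664062), (42.6966667175293, 36.054962158203125), 87.1375961303711) (470, 234, 38, 43)
[[0.5589, -0.2441, 0.04], [0.5618, -0.3081, 0.04], [0.488, -0.3081, 0.04], [0.4856, -0.2447, 0.04]]
```

View pics/crop3t.png

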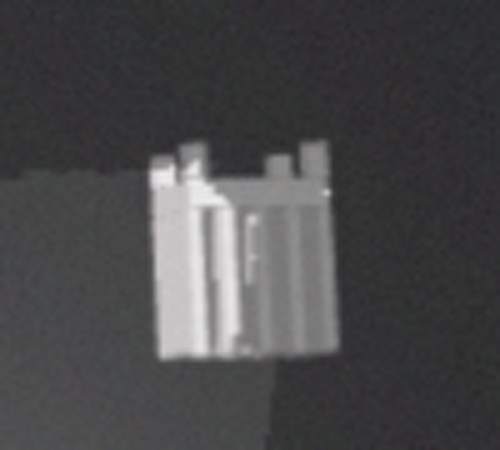

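View pics/crop3s.png

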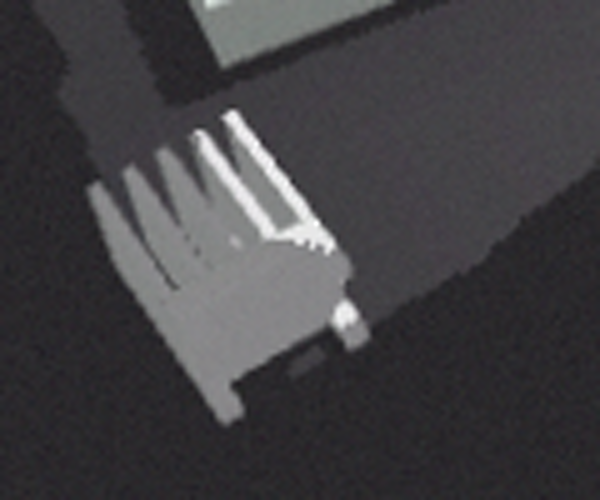

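```bash
python3 - <<'E'
from h import *
for L in ([(180,142),(328,140),(340,352),(206,354)],):
    P=np.array([onz("top",440+x/5-.4,205+y/5-.4,.04) for x,y in L]);print(P[:,:2].round(4).tolist(),P.mean(0).round(4))
P=np.array([onz("scene",130+x/5-.4,290+y/5-.4,.04) for x,y in [(92,185),(232,112)]]);print(P.round(4).tolist())
print(robot.ik([.52,-.284,.2],[180,0,180]),[robot.ik([.557,.225,.1],[180,0,y]) for y in (180,90,270)])
E
```

```text
[[0.5612, -0.2559], [0.5617, -0.3085], [0.4883, -0.309], [0.4881, -0.2617]] [ 0.5248 -0.2838  0.04  ]
[[0.4882, -0.3092, 0.04], [0.4886, -0.262, 0.04]]
[-41.27603082   4.99771934  -6.24693839  78.75534227   0.
 -41.27603082] [array([  9.53738814,   9.84399083, -11.6147221 ,  68.54128707,
         0.        ,   9.53738814]), array([  9.53738814,   9.84399083, -11.6147221 ,  68.54128707,
         0.        ,  99.53738814]), array([  9.53738814,   9.84399083, -11.6147221 ,  68.54128707,
         0.        , -80.46261186])]
```

```bash
python3 - <<'E'
from h import *
R=[180,0,180]
robot.move_pose([.527,-.284,.2],R)
robot.line_to([.527,-.284,.115],vel=.2)
print(robot.line_to([.527,-.284,.082],vel=.08,guard=8))
robot.set_gripper(0.0)
o=robot.observe();print(o["gripper_width"],o["tool_pos"],o["ft_force"])
robot.line_to([.527,-.284,.22],vel=.15)
o=robot.observe();print(o["gripper_width"],o["ft_force"],o["time"])
s=robot.grab_frame("scene");cv2.imwrite("pics/s4.png",s)
E
```

```text
False
0.04850984370923782 [ 0.52735434 -0.28434086  0.08274431] [-0.40107871 -0.45477728  4.55996533]
0.04940633043272981 [-0.9882029   0.82756142 -1.56038057] 17.125
```

View pics/s4.png

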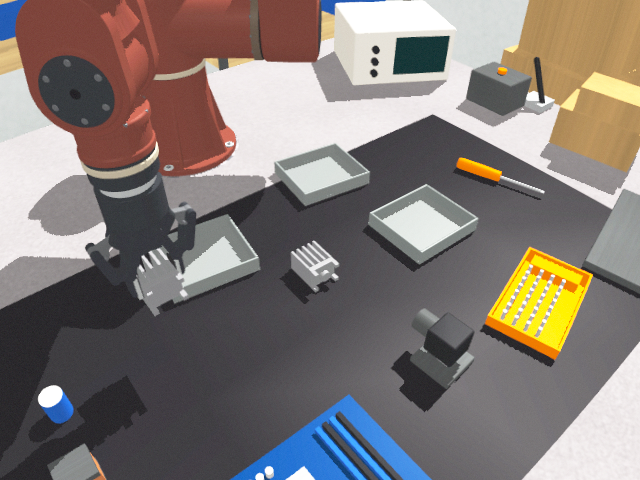

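The sink is held at about (158,280) in the scene picture. Now I carry it to the tray.

```bash
python3 - <<'E'
from h import *
R=[180,0,180]
robot.move_pose([.557,.225,.22],R)
robot.line_to([.557,.225,.12],vel=.15)
print(robot.line_to([.557,.225,.089],vel=.04,guard=5))
o=robot.observe();print(o["tool_pos"],o["ft_force"],o["gripper_width"],o["time"])
s=robot.grab_frame("scene");cv2.imwrite("pics/s5.png",s)
E
```

```text
False
[0.55718653 0.22505615 0.08928047] [ 0.06799902  0.33254657 -0.93347106] 0.049144264255039684 20.7667
```

View pics/s5.png

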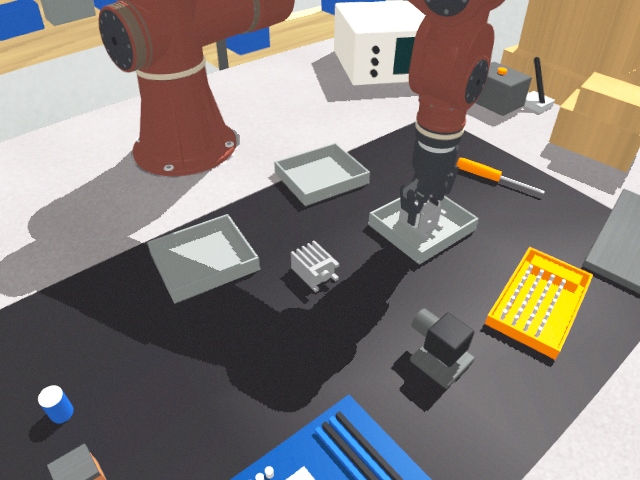

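```bash
python3 - <<'E'
from h import *
R=[180,0,180]
robot.set_gripper(.07)
robot.line_to([.557,.225,.24],vel=.12)
robot.move_pose([.42,.30,.32],R)
robot.pause(.3)
s=robot.grab_frame("scene");t=robot.grab_frame("top")
cv2.imwrite("pics/s6.png",s);cv2.imwrite("pics/t6.png",t)
a=[cv2.resize(i,(390,290),interpolation=cv2.INTER_CUBIC) for i in (s[175:265,360:480],s[220:310,255:375],t[185:290,140:280],t[210:300,280:400])]
cv2.imwrite("pics/crop6.png",np.vstack([np.hstack(a[:2]),np.hstack(a[2:])]))
print(robot.observe()["time"],robot.observe()["tool_pos"],robot.observe()["ft_force"])
E
```

```text
23.7 [0.42036543 0.29965429 0.31952654] [-0.11876911 -1.05171488 -0.2443382 ]
```

View pics/crop6.png

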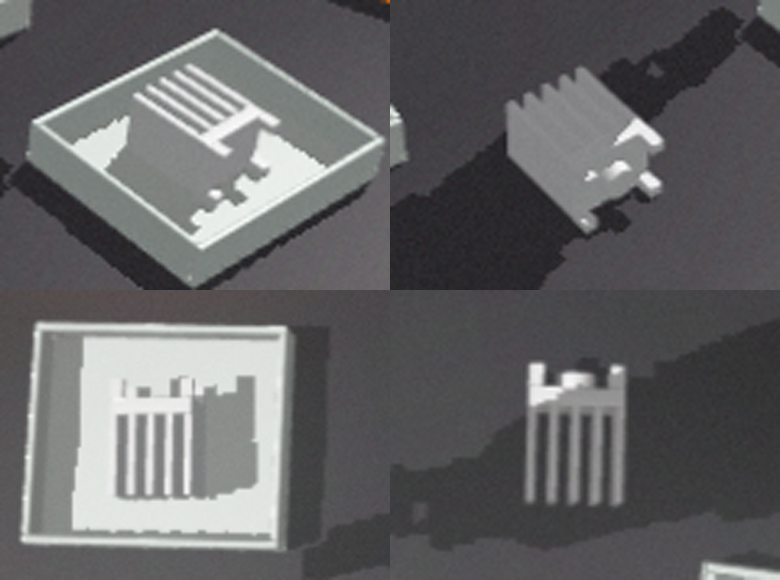

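View pics/s6.png

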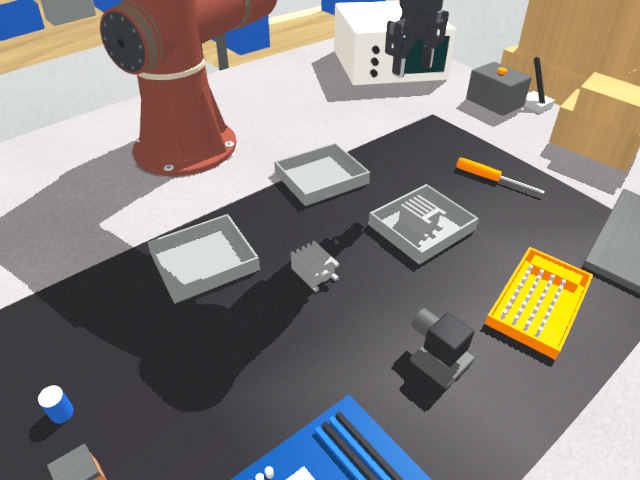

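The faulty sink lies flat inside the far tray at scene (423,217). Only feet show on its base. The good sink lies at (315,265) with its boss in view, and the arm is clear.

```bash
python3 -c "
from h import *
robot.job_done()"
```

```text
the job is handed in; nothing more can be done
```

The job is done and handed in at about 24 s on the robot's clock, against the 58 s limit.

- **Toppling:** I pushed both heat sinks over towards the robot with the closed fingers. Each landed on its broad side with its underside facing the inspection camera's side.
- **Which one was faulty:** The boss could not be seen while they stood upright. Once they were lying down, the sink that stood near y = -0.02 showed its boss. The one near y = -0.28 showed only feet.
- **Reject tray:** I placed the faulty sink in the tray farthest from the base, centred at about (0.557, 0.225).

In the last pictures from both cameras, the faulty sink lies flat inside that tray. The good one lies where it fell with its boss visible. The gripper is open and clear of everything. No check failed or disagreed, and the forces I read stayed below about 5 N.

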